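# Restock the bottle tote and raise its carry handle

## Task

Restock the red carry tote: stand one blue spare bottle from the black mat upright in each pocket that is empty, setting the bottles down on the pocket floor rather than dropping them. Leave what is already in the tote, the green bottle and everything else on the bench where it is. When the tote is full, swing its carry handle up and over, past upright, until it rests against its end stop and stays there by itself.

Things in the scene. Friction and masses are not known exactly. Their poses are not given: they have to be found in the camera images.
- tote: red open steel tote fixed to the bench, 136 (x) by 196 (y) by 55 high, walls 4 thick, 2 x 3 pockets of about 62 by 60, 51 deep, a yellow disc on each floor. Origin at the centre of its underside; x points away from the side where the lowered handle lies, y along the long side. Pocket centres x = -33, 33; y = -64, 0, 64. Four pockets are occupied, two empty; which varies
- pocket0 (a point): centre of the floor of the tote's pocket at x = -33, y = -64 mm in the tote's frame
- pocket1 (a point): centre of the floor of the tote's pocket at x = -33, y = 0 mm in the tote's frame
- pocket2 (a point): centre of the floor of the tote's pocket at x = -33, y = 64 mm in the tote's frame
- pocket3 (a point): centre of the floor of the tote's pocket at x = 33, y = -64 mm in the tote's frame
- pocket4 (a point): centre of the floor of the tote's pocket at x = 33, y = 0 mm in the tote's frame
- pocket5 (a point): centre of the floor of the tote's pocket at x = 33, y = 64 mm in the tote's frame
- stock0: round squeeze bottle, blue with a paper label, 124 tall: body 48 diameter up to height 80, shoulder tapering to height 90, then a white cap of 28 diameter from height 90 to 124 (take it by the cap from above). Origin at the centre of its underside, z up. Already stands in one of the tote's pockets
- stock1: round squeeze bottle, blue with a paper label, 124 tall: body 48 diameter up to height 80, shoulder tapering to height 90, then a white cap of 28 diameter from height 90 to 124 (take it by the cap from above). Origin at the centre of its underside, z up. Already stands in one of the tote's pockets
- stock2: round squeeze bottle, blue with a paper label, 124 tall: body 48 diameter up to height 80, shoulder tapering to height 90, then a white cap of 28 diameter from height 90 to 124 (take it by the cap from above). Origin at the centre of its underside, z up. Already stands in one of the tote's pockets
- pot: grey round pot with a white lid, 52 diameter, 64 tall, already standing in one of the tote's pockets, which is thereby occupied. Origin at the centre of its underside, z up
- spare0: round squeeze bottle, blue with a paper label, 124 tall: body 48 diameter up to height 80, shoulder tapering to height 90, then a white cap of 28 diameter from height 90 to 124 (take it by the cap from above). Origin at the centre of its underside, z up. A spare, about 0.16 kg, standing on the black mat beside the tote
- spare1: round squeeze bottle, blue with a paper label, 124 tall: body 48 diameter up to height 80, shoulder tapering to height 90, then a white cap of 28 diameter from height 90 to 124 (take it by the cap from above). Origin at the centre of its underside, z up. A spare, about 0.16 kg, standing on the black mat beside the tote
- other: round squeeze bottle, green with a paper label, 124 tall: body 48 diameter up to height 80, shoulder tapering to height 90, then a black cap of 28 diameter from height 90 to 124 (take it by the cap from above). Origin at the centre of its underside, z up. Another product, standing on the mat among the spares; not wanted in the tote
- mat: black rubber mat fixed on the bench, 180 (x) by 250 (y) by 3 thick, on which the spares stand. Origin at the centre of its underside
- handle (a joint): angle (rad) of the tote's carry handle, a 0.2 kg steel bail 212 wide hinged on the tote's end walls. 0: lowered, level, sticking out on the tote's -x side (the start); 1.57: upright; 1.85: end stop, leaning 16 degrees past upright towards the tote's +x. Let go short of upright it falls back, past upright it drops against the stop and stays
- grip (a point): middle of the handle's round black rubber grip, 16 diameter and 110 long, along the tote's y; 125 from the hinge axis; 45 above the bench when lowered
- hinge (a point): middle of the handle's hinge axis, fixed on the tote 45 above its underside at x = 0, y = 0; the axis runs along the tote's y
- tape: roll of yellow tape lying flat, 96 diameter, 24 high, bystander. Origin at the centre of its underside
- screwdriver: screwdriver lying on the bench, bystander; origin under its middle
- wrench: steel wrench lying on the bench, bystander; origin under its middle
- hammer: hammer lying on the bench, bystander; origin under its middle
- tub: white open tub, 110 diameter, 100 tall, bystander; origin at the centre of its underside
- spraycan: green spray can, 56 diameter, 170 tall, bystander; origin at the centre of its underside

How it is judged:
By the outcome, as a careful person would: the job done as asked, in the order asked, and still so for the second after the job is handed in, with the robot touching nothing.
It also fails if it takes over 72 s, if anything falls off the work surface, if the arm or the gripper's body presses on something with over 40 N, if the wrist force passes 120 N, or if a joint passes its speed limit or range.

## Robot

A 6-joint arm with a two-finger parallel gripper is mounted at the origin on the work surface. World frame = base frame: x ahead of the robot, y to its left, z up, the work surface at z = 0. Lengths are in m, angles in rad, forces in N, time in s.
With the tool pointing down it reaches from about 0.375 to 0.925 m from the base axis. Payload 5.7 kg.
Tool frame: the origin (TCP) lies between the finger pads; the fingertips stand bot.tip_extent ahead of it and the grasp point (between the pads) lies 11 mm behind it (bot.tip_extent is the distance from the TCP to the fingertips, in m); z points along the fingers, y is the line along which they close (so a half turn about z gives the same grasp; the last joint's range is limited). The gripper opens to 85 mm and grips with 20 to 120 N. Pads are 22 mm wide; open, the fingers measure 114 mm over their backs; the gripper's body (76 mm by 85 mm) begins 54 mm behind the grasp point. The pads swing forward as they close: fully open they stand 13 mm farther back than shut.
Start: joints at [1.141, 0.359, 1.51, -0, 1.272, -0.115], TCP at [0.186, 0.57, 0.217] pointing down, gripper open.
Joint ranges: [-2.97, 2.97], [-1.01, 2.36], [0.21, 2.38], [-0.96, 4.11], [0.2, 2.71], [-2.98, 2.98]. Speed limits (rad/s): [2.39, 2.39, 3.14, 3.14, 3.14, 3.14].

## Interface

Orientations are given as a unit quaternion [w, x, y, z].
In Python, from bench import bot gives the robot as it stands.
- The arm moves only by the tool arm_command, never from a script. Its argument "targets" is a list of rows, each a list of 3 entries, a list of its own where there are three numbers: the closure, from 0 (fully open) to 1 (shut), then the shift along the world's x, y, z as a fraction of full scale, then the turn, a rotation vector about the world's x, y, z as a fraction of full scale. In form: [[gripper, [dx, dy, dz], [rx, ry, rz]], ...]. A call has 1 to 12 rows; each row is the pose to reach, as a shift and turn from the pose commanded when the call began; what a row does not reach only later rows make up. Full scale, the value 1, is 0.3 m for a shift and 0.5 rad for a turn. A row lasts 1/8 s, in which the tool goes at most 62.5 mm and 10.7 degrees, less where a joint would pass 70% of its speed; a pose out of reach is approached as far as the arm can. A call with a number of a shift or a turn outside -1 to 1 is refused whole. A call with a gripper value outside its range is refused whole. The fingers move at their own pace and stop on an object; "grip_force" is the grip in N (left out, the last holds). Time passes only in rows, so rows that repeat a pose let the fingers close. It gives the time, the measured TCP pose, the force, the opening and the grip force at its end, in the units of the state.
- bot.read_state(): the state, without advancing time (a new reading comes with each control period).
- bot.camera(name): name is "scene" or "side" or "wrist"; returns (picture, depth): 384x512x3 uint8, red, green, blue; 384x512 float32, m along the optical axis (not along the pixel's ray), 0 where there is no reading.
- bot.camera_params(name): a dict with "fx", "fy", "cx", "cy" (pixels), "k1" (the pictures are not rectified: a ray, as slopes to the right and down, at radius r is drawn at 1 + k1 r^2 times it, then the intrinsics apply), "world_to_cam" (4x4, takes a point from world to camera coordinates). Camera axes: x right, y down, z forward; pixel columns grow to the right and rows downward; lengths in m; the calibration is good to about 2 mm. A picture is of the moment at which its call begins: read the wrist's pose just before it. camera_params takes no time and is no camera call; for the wrist camera it gives the pose at the moment of the call.
- bot.sign_off(): hands the job in; it is judged then, once.
The state is a dict: "time": time; "joints": joint angles; "joint_vel": joint speeds; "joint_efforts": joint torques, N m; "position": TCP position; "orientation": TCP orientation; "contact_force": force on the tool from outside, world axes, zero at the start; "ft_torque": the same for the moment, N m; "gripper_width": finger opening in m; "finger_force": force on a finger pad.
Only numpy, scipy, OpenCV 4.12 (cv2) and the standard library are available. Lean on these libraries where they do the work, as an engineer would, in place of code of your own. Each camera call takes 0.05 s, during which the arm holds its last target. There are 200 camera calls.

## Working session

There is one attempt and no reset: what is moved stays moved. The work goes in short steps, Python scripts to look and compute and a tool call to move; the robot and the scene stay as the last step left them, time stands still between calls to the robot, and variables do not carry over. Pictures are saved under pics/ and viewed, at most 10 in all, crops included, and the job is handed in when it is done.

Besides the shell and the picture viewer there is one more tool, called after "Request:" by a JSON object that holds its "api" and its "payload". arm_command: Moves the arm, as the interface text tells. Its arguments: {"type":"object","properties":{"targets":{"type":"array"},"grip_force":{"type":"number"}},"required":["targets"]}

```bash
mkdir -p pics; cat > h.py <<'E'
import numpy as np,cv2
from bench import bot
def grab(n):
    p=bot.camera_params(n); im,d=bot.camera(n); return p,im,d
def cloud(p,d):
    h,w=d.shape; K=np.array([[p['fx'],0,p['cx']],[0,p['fy'],p['cy']],[0,0,1.]])
    u,v=np.meshgrid(np.arange(w),np.arange(h))
    pts=np.stack([u,v],-1).reshape(-1,1,2).astype(float)
    xy=cv2.undistortPoints(pts,K,np.array([p['k1'],0,0,0.])).reshape(h,w,2)
    c=np.concatenate([xy*d[...,None],d[...,None]],-1)
    T=np.linalg.inv(np.array(p['world_to_cam']))
    W=c@T[:3,:3].T+T[:3,3]; W[d<=0]=np.nan
    return W
E
python3 - <<'E'
from h import *
ims=[]
for n in ['scene','side']:
    p,im,d=grab(n); np.savez(n+'.npz',im=im,d=d,W=cloud(p,d)); cv2.imwrite(f'pics/{n}0.png',im[...,::-1]); print(n,np.linalg.inv(np.array(p['world_to_cam'])).round(2)[:3,3], np.nanpercentile(cloud(p,d)[...,2],[5,50,95]))
s=bot.read_state();print(bot.tip_extent,s)
E
```

```text
scene [ 1.09 -0.93  0.8 ] [-0.7494316   0.00082359  0.30939722]
side [ 0.08 -0.62  0.82] [-0.18803838  0.00291978  0.35288086]
0.008 {'time': 0.1, 'joints': array([ 1.14092119e+00,  3.59481780e-01,  1.51132704e+00, -1.04814449e-05,
        1.27246492e+00, -1.15075651e-01]), 'joint_vel': array([-1.19241968e-03, -2.57383607e-03, -4.01487216e-03, -1.15232022e-03,
       -2.32461067e-04, -3.33562505e-05]), 'joint_efforts': array([ 7.07136860e-04, -5.28660250e+01, -2.79349744e+01, -5.32270872e-05,
        5.00495749e-03,  7.34403011e-05]), 'position': array([0.18551042, 0.56994418, 0.2167075 ]), 'orientation': array([-2.21381774e-04,  1.56749044e-01,  9.87638107e-01, -8.10885098e-04]), 'contact_force': array([ 0.53178737, -0.1041942 ,  0.06242177]), 'ft_torque': array([ 0.00088106,  0.02638919, -0.0178453 ]), 'finger_force': 0.0, 'gripper_width': 0.08528759478959974}
```

View pics/scene0.png

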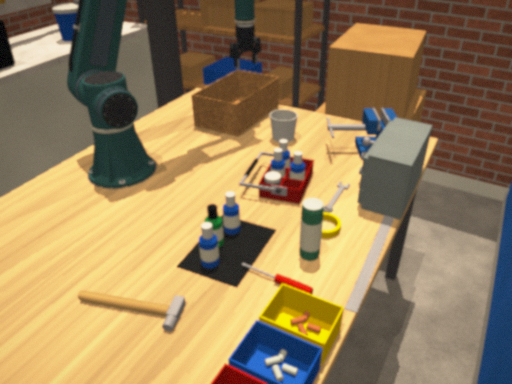

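View pics/side0.png

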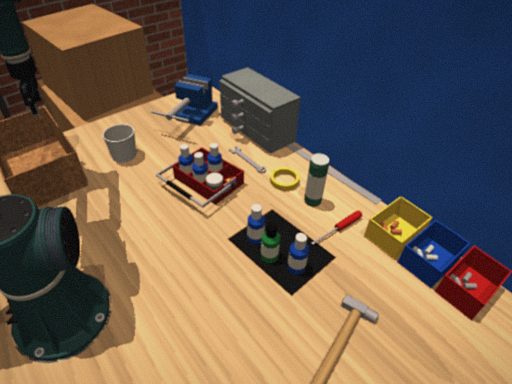

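The scene view shows the tote near (285,180), with the mat holding two blue bottles and one green bottle near (220,235). In the side view, the tote is at (208,175), the handle lies on the robot's side at (175,190), and the pot is at (214,182). The spares are at (256,225) and (298,255), with green at (270,245). Next I'll measure.

```bash
python3 - <<'E'
from h import *
for n in ['scene','side']:
    f=np.load(n+'.npz'); im,W=f['im'],f['W']; hsv=cv2.cvtColor(im,cv2.COLOR_RGB2HSV)
    z=W[...,2]; R=(W[...,0]>.2)&(W[...,0]<.9)&(abs(W[...,1])<.5)
    # top discs: caps and pot lid
    print(n)
    for lo,hi in [(.115,.135),(.06,.076)]:
        m=(R&(z>lo)&(z<hi)).astype(np.uint8)
        k,l,st,ce=cv2.connectedComponentsWithStats(m)
        for i in range(1,k):
            if st[i,4]>12:
                q=l==i; P=W[q]; print(lo,st[i,4],ce[i].round(0),P.mean(0).round(4),np.ptp(P,axis=0).round(3),im[q].mean(0).round(0))
    red=R&((hsv[...,0]<8)|(hsv[...,0]>172))&(hsv[...,1]>150)&(W[...,1]>-.1)
    rim=red&(abs(z-.055)<.006); P=W[rim]; print('rim',rim.sum(), cv2.minAreaRect((P[:,:2]*1000).astype(np.float32)))
    P=W[red&(z<.06)]; print('red',len(P), cv2.minAreaRect((P[:,:2]*1000).astype(np.float32)))
    blk=R&(hsv[...,2]<60)&(abs(z-.003)<.006); P=W[blk]; print('mat',cv2.minAreaRect((P[:,:2]*1000).astype(np.float32)))
E
python3 - <<'E'
import cv2,numpy as np
a=cv2.imread('pics/scene0.png')[130:280,170:350]; b=cv2.imread('pics/side0.png')[130:300,140:350]
a=cv2.resize(a,(600,500),interpolation=3)[:, :];b=cv2.resize(b,(618,500),interpolation=3)
cv2.imwrite('pics/z.png',cv2.resize(np.hstack([a,b]),(800,329)))
E
```

```text
scene
0.115 84 [239. 105.] [0.2265 0.4453 0.1256] [0.037 0.087 0.019] [108.  74.  41.]
0.115 47 [283. 143.] [0.5199 0.2433 0.124 ] [0.025 0.028 0.014] [184. 171. 150.]
0.115 58 [277. 152.] [0.532  0.1796 0.1239] [0.028 0.028 0.016] [190. 176. 153.]
0.115 61 [297. 155.] [0.5974 0.1914 0.1239] [0.028 0.031 0.016] [194. 178. 152.]
0.115 172 [376. 177.] [0.8571 0.18   0.1252] [0.088 0.013 0.02 ] [83. 83. 74.]
0.115 75 [230. 196.] [ 0.5346 -0.104   0.1237] [0.027 0.027 0.013] [203. 189. 164.]
0.115 84 [212. 208.] [ 0.524  -0.1765  0.1241] [0.029 0.028 0.012] [73. 58. 42.]
0.115 144 [311. 223.] [ 0.7783 -0.1115  0.1248] [0.055 0.044 0.02 ] [ 98. 103.  76.]
0.115 94 [207. 227.] [ 0.558  -0.2491  0.1237] [0.027 0.026 0.014] [192. 184. 162.]
0.06 61 [239. 119.] [0.2257 0.4425 0.068 ] [0.034 0.081 0.014] [106.  73.  39.]
0.06 85 [283. 127.] [0.4124 0.4581 0.0679] [0.094 0.056 0.015] [128. 117. 101.]
0.06 28 [286. 159.] [0.5365 0.2393 0.0685] [0.017 0.028 0.015] [ 72.  79. 103.]
0.06 191 [274. 174.] [0.5453 0.1347 0.0672] [0.056 0.098 0.016] [179. 172. 162.]
0.06 64 [296. 172.] [0.6028 0.1796 0
[... 2417 characters left out ...]
39   0.0693] [0.118 0.112 0.016] [147. 120.  37.]
0.06 65 [255. 228.] [ 0.5159 -0.1123  0.0681] [0.037 0.033 0.015] [56. 60. 73.]
0.06 255 [419. 253.] [ 0.8005 -0.4428  0.0687] [0.118 0.096 0.016] [22. 42. 88.]
0.06 76 [269. 246.] [ 0.505  -0.1846  0.0679] [0.036 0.037 0.015] [61. 75. 52.]
0.06 79 [297. 257.] [ 0.5374 -0.256   0.0682] [0.038 0.04  0.016] [53. 58. 72.]
rim 250 ((561.6775512695312, 190.72320556640625), (137.5856170654297, 194.4151153564453), 10.797060012817383)
red 1039 ((561.7931518554688, 190.81442260742188), (138.09942626953125, 194.78427124023438), 10.549717903137207)
mat ((680.2078247070312, -56.688812255859375), (490.9049072265625, 427.69305419921875), 88.98776245117188)
```

View pics/z.png

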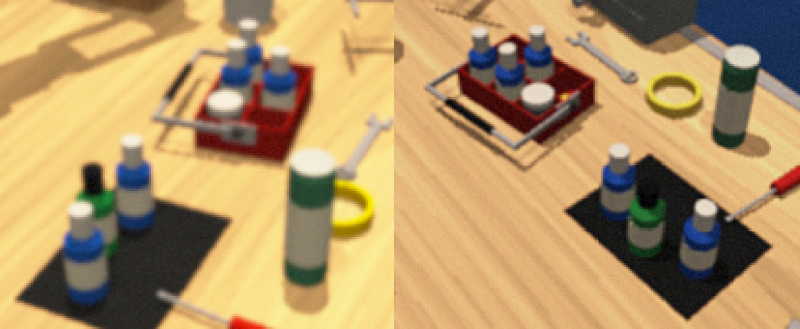

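Tote: centre about (0.563, 0.190), yaw about 10.8°. Pockets 3 and 5 are empty. I'll move above the mat with the fingers closing along the tote's x, and refine the positions from there.

Request:
{"api": "arm_command", "payload": {"targets": [[0,[0.38,-0.74,0.1],[0,0,-0.71]],[0,[0.38,-0.74,0.1],[0,0,-0.71]],[0,[0.38,-0.74,0.1],[0,0,-0.71]],[0,[0.38,-0.74,0.1],[0,0,-0.71]],[0,[0.38,-0.74,0.1],[0,0,-0.71]],[0,[0.38,-0.74,0.1],[0,0,-0.71]]], "grip_force": 30}}

```text
time: 0.85
position: [0.2997, 0.3486, 0.2474]
orientation: [-0.0, 0.329, 0.944, 0.0]
contact_force: [-0.4, 0.7, -0.6]
gripper_width: 0.0853
finger_force: 0.0
```

Request:
{"api": "arm_command", "payload": {"targets": [[0,[0.38,-0.74,0.1],[0,0,-0.71]],[0,[0.38,-0.74,0.1],[0,0,-0.71]],[0,[0.38,-0.74,0.1],[0,0,-0.71]],[0,[0.38,-0.74,0.1],[0,0,-0.71]],[0,[0.38,-0.74,0.1],[0,0,-0.71]],[0,[0.38,-0.74,0.1],[0,0,-0.71]],[0,[0.38,-0.74,0.1],[0,0,-0.71]]]}}

```text
time: 1.72
position: [0.4128, 0.1282, 0.277]
orientation: [-0.001, 0.489, 0.872, -0.0]
contact_force: [-0.5, 0.3, -0.0]
gripper_width: 0.0855
finger_force: 0.0
```

```bash
python3 - <<'E'
from h import *
s=bot.read_state(); print(s['time'],s['position'],s['orientation'])
p,im,d=grab('wrist'); W=cloud(p,d); np.savez('wrist.npz',im=im,d=d,W=W); cv2.imwrite('pics/w1.png',im[...,::-1])
print(np.linalg.inv(np.array(p['world_to_cam'])).round(3))
def fit(n,W):
    z=W[...,2]; m=((z>.105)&(z<.14)&(W[...,0]>.4)&(W[...,0]<.68)&(abs(W[...,1])<.32)).astype(np.uint8)
    k,l,st,ce=cv2.connectedComponentsWithStats(m)
    for i in range(1,k):
        if 30<st[i,4]:
            P=W[l==i]; c,r=cv2.minEnclosingCircle((P[:,:2]*1000).astype(np.float32))
            print(n,np.round(c,1),round(r,1),'top',np.percentile(P[:,2],90).round(4),ce[i].round())
for n in ['scene','side']: fit(n,np.load(n+'.npz')['W'])
fit('wrist',W)
E
```

```text
1.725 [0.41283805 0.12824341 0.27699577] [-7.07173019e-04  4.89009110e-01  8.72278371e-01 -1.84204520e-04]
[[ 0.853  0.501  0.145  0.377]
 [ 0.522 -0.82  -0.237  0.19 ]
 [ 0.     0.277 -0.961  0.434]
 [ 0.     0.     0.     1.   ]]
scene [525.  214.1] 45.7 top 0.1281 [279. 149.]
scene [595.9 193.2] 16.4 top 0.1281 [297. 156.]
scene [ 533.1 -102.1] 14.3 top 0.1269 [230. 197.]
scene [ 522.2 -172.6] 15.9 top 0.1267 [212. 210.]
scene [ 555.9 -246.5] 14.3 top 0.1273 [207. 229.]
side [593.6 198.2] 14.3 top 0.1302 [214. 148.]
side [517.5 249.9] 15.1 top 0.1299 [184. 149.]
side [532.  185.2] 15.6 top 0.1299 [199. 157.]
side [527.3 -98.9] 14.5 top 0.1289 [256. 210.]
side [ 517.2 -172.3] 15.0 top 0.129 [271. 228.]
side [ 550.8 -244.8] 14.7 top 0.1294 [300. 240.]
wrist [518.3 252.5] 14.2 top 0.129 [421. 115.]
wrist [530.9 188. ] 14.2 top 0.1289 [390. 180.]
wrist [596.1 199.7] 14.3 top 0.1288 [448. 203.]
```

View pics/w1.png

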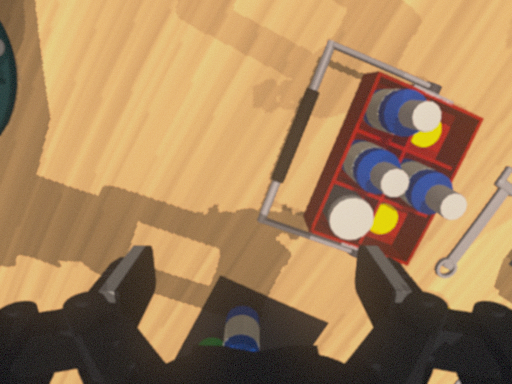

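The wrist view shows yellow discs in the two empty pockets, at (383,218) and (427,133). The pot is at (350,217), and the handle's grip is at (296,135). I'll measure the tote from this image.

```bash
python3 - <<'E'
from h import *
f=np.load('wrist.npz'); im,W=f['im'],f['W']; hsv=cv2.cvtColor(im,cv2.COLOR_RGB2HSV); z=W[...,2]
red=((hsv[...,0]<8)|(hsv[...,0]>172))&(hsv[...,1]>130)
P=W[red&(abs(z-.055)<.005)]; r=cv2.minAreaRect((P[:,:2]*1000).astype(np.float32)); print('rim',len(P),r,np.median(P[:,2]))
y=((hsv[...,0]>22)&(hsv[...,0]<34)&(hsv[...,1]>200)&(z<.015)).astype(np.uint8)
k,l,st,ce=cv2.connectedComponentsWithStats(y)
for i in range(1,k):
    if st[i,4]>100: print('disc',ce[i].round(),st[i,4],cv2.minEnclosingCircle((W[l==i][:,:2]*1000).astype(np.float32)),np.median(z[l==i]))
b=((hsv[...,2]<70)&(z>.03)&(z<.07)).astype(np.uint8); b[230:]=0
k,l,st,ce=cv2.connectedComponentsWithStats(b)
for i in range(1,k):
    if st[i,4]>100: q=W[l==i]; print('grip',ce[i].round(),st[i,4],cv2.minAreaRect((q[:,:2]*1000).astype(np.float32)),np.median(q[:,2]),q[:,2].max())
lid=((hsv[...,1]<60)&(hsv[...,2]>130)&(abs(z-.068)<.006)).astype(np.uint8); q=W[lid>0]; print('lid',cv2.minEnclosingCircle((q[:,:2]*1000).astype(np.float32)))
E
```

```text
rim 1929 ((563.0238647460938, 194.45079040527344), (136.9647979736328, 197.54441833496094), 11.05750846862793) 0.054855133172318216
disc [427. 137.] 352 ((587.5799560546875, 261.4037780761719), 20.749143600463867) 0.005448394054737293
disc [384. 219.] 546 ((609.6204833984375, 138.31907653808594), 21.541547775268555) 0.005238433384221808
lid ((527.0506591796875, 186.46823120117188), 87.22161865234375)
```

Request:
{"api": "arm_command", "payload": {"targets": [[0,[0.4,-0.65,0],[0,0,-0.72]],[0,[0.4,-0.65,0],[0,0,-0.72]],[0,[0.4,-0.65,0],[0,0,-0.72]],[0,[0.4,-0.65,0],[0,0,-0.72]],[0,[0.4,-0.65,0],[0,0,-0.72]],[0,[0.4,-0.65,0],[0,0,-0.72]],[0,[0.4,-0.65,0],[0,0,-0.72]]]}}

```text
time: 2.65
position: [0.533, -0.0667, 0.2774]
orientation: [-0.0, 0.638, 0.77, -0.0]
contact_force: [0.2, -0.4, -0.3]
gripper_width: 0.0855
finger_force: 0.0
```

```bash
cat >> h.py <<'E'
def caps():
    s=bot.read_state(); print(s['time'],s['position'].round(4),s['orientation'].round(4),s['gripper_width'])
    p,im,d=grab('wrist'); W=cloud(p,d); z=W[...,2]
    m=((z>.105)&(z<.14)).astype(np.uint8); k,l,st,ce=cv2.connectedComponentsWithStats(m)
    for i in range(1,k):
        if 100<st[i,4]:
            P=W[l==i]; c,r=cv2.minEnclosingCircle((P[:,:2]*1000).astype(np.float32)); print(np.round(c,1),round(r,1),P[:,2].max().round(4),ce[i].round(),im[l==i].mean(0).round())
    return im,W
E
python3 - <<'E'
from h import *
caps()
E
```

```text
2.65 [ 0.533  -0.0667  0.2774] [-4.000e-04  6.376e-01  7.704e-01 -0.000e+00] 0.08548111266163902
[530.4 -97.4] 13.9 0.129 [245. 199.] [217. 208. 196.]
[767.8 -87.4] 28.2 0.14 [463. 224.] [123. 114.  90.]
[ 520.6 -169.9] 14.1 0.1286 [223. 264.] [64. 55. 47.]
[ 554.2 -243. ] 14.7 0.1283 [242. 326.] [157. 140. 125.]
```

Request:
{"api": "arm_command", "payload": {"targets": [[0,[-0.008,-0.108,-0.15],[0,0,0]],[0,[-0.008,-0.108,-0.3],[0,0,0]],[0,[-0.008,-0.108,-0.4],[0,0,0]],[0,[-0.008,-0.108,-0.48],[0,0,0]],[0,[-0.008,-0.108,-0.54],[0,0,0]],[0,[-0.008,-0.108,-0.57],[0,0,0]],[0,[-0.008,-0.108,-0.57],[0,0,0]],[1,[-0.008,-0.108,-0.57],[0,0,0]],[1,[-0.008,-0.108,-0.57],[0,0,0]],[1,[-0.008,-0.108,-0.57],[0,0,0]],[1,[-0.008,-0.108,-0.57],[0,0,0]],[1,[-0.008,-0.108,-0.57],[0,0,0]]], "grip_force": 40}}

```text
time: 4.2
position: [0.5317, -0.1012, 0.1071]
orientation: [0.0, 0.638, 0.77, 0.0]
contact_force: [-1.0, 0.6, 5.3]
gripper_width: 0.0251
finger_force: 39.1
```

Request:
{"api": "arm_command", "payload": {"targets": [[1,[0,0,0.05],[0,0,0]],[1,[0,0,0.15],[0,0,0]],[1,[0,0,0.3],[0,0,0]],[1,[0,0,0.45],[0,0,0]],[1,[0,0,0.55],[0,0,0]],[1,[0,0,0.55],[0,0,0]]]}}

```text
time: 4.95
position: [0.5331, -0.1014, 0.2747]
orientation: [0.003, 0.638, 0.77, 0.001]
contact_force: [0.2, -0.6, -1.6]
gripper_width: 0.0251
finger_force: 39.5
```

```bash
python3 - <<'E'
from h import *
s=bot.read_state(); print(s['time'],s['position'],s['gripper_width'],s['contact_force'])
p,im,d=grab('wrist'); W=cloud(p,d); cv2.imwrite('pics/w2.png',im[...,::-1])
p,im,d=grab('side'); S=cloud(p,d); hsv=cv2.cvtColor(im,cv2.COLOR_RGB2HSV)
cv2.imwrite('pics/s2.png',cv2.resize(im[60:260,170:400,::-1],None,fx=2,fy=2))
m=(hsv[...,0]>100)&(hsv[...,0]<130)&(hsv[...,1]>120)&(S[...,2]>.15)&(abs(S[...,0]-.53)<.06)&(abs(S[...,1]+.1)<.06)
P=S[m]; print(len(P),P.min(0),P.max(0),P.mean(0))
E
python3 -c "
import cv2,numpy as np
a=cv2.imread('pics/w2.png');b=cv2.imread('pics/s2.png');b=cv2.resize(b,(288,250))
c=np.zeros((384,800,3),np.uint8);c[:,:512]=a;c[:250,512:]=b;cv2.imwrite('pics/c2.png',c)"
```

```text
4.95 [ 0.53310402 -0.10143358  0.27470255] 0.025124248493477268 [ 0.24727168 -0.56002931 -1.64044814]
347 [ 0.47574083 -0.13832229  0.17265703] [ 0.58701704 -0.08351602  0.60172626] [ 0.52166602 -0.11282955  0.30231143]
```

View pics/c2.png

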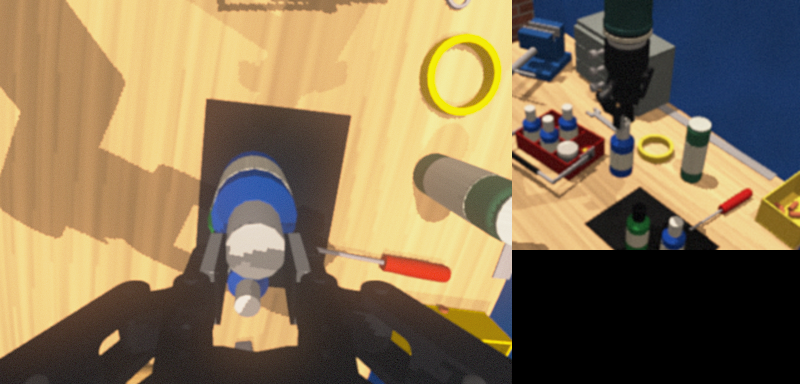

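The bottle hangs upright from the pads, with the cap at about (255,250) in the wrist view. I'll measure the cap's offset from the TCP.

```bash
cat >> h.py <<'E'
def held():
    s=bot.read_state(); t=s['position']; p,im,d=grab('wrist'); W=cloud(p,d); hsv=cv2.cvtColor(im,cv2.COLOR_RGB2HSV)
    z=W[...,2]-t[2]; r=np.hypot(W[...,0]-t[0],W[...,1]-t[1])
    blue=(hsv[...,0]>100)&(hsv[...,0]<130)&(hsv[...,1]>110)&(r<.05)&(z<0)&(z>-.13)
    wh=(z>.0)&(z<.04)&(r<.03)&(hsv[...,2]>110)&(hsv[...,1]<80)
    for n,m in(('body',blue),('cap',wh)):
        m=cv2.morphologyEx(m.astype(np.uint8),cv2.MORPH_OPEN,np.ones((3,3)))>0
        P=W[m]; c,R=cv2.minEnclosingCircle((P[:,:2]*1000).astype(np.float32)); print(n,len(P),'off mm',np.round(c-t[:2]*1000,1),round(R,1),'z',((P[:,2].min()-t[2]).round(4),(P[:,2].max()-t[2]).round(4)))
E
python3 - <<'E'
from h import *
held()
E
```

```text
body 2862 off mm [-0.1  4. ] 23.8 z (np.float64(-0.1034), np.float64(-0.0128))
cap 3892 off mm [-0.4  9.2] 19.2 z (np.float64(0.0001), np.float64(0.0399))
```

Request:
{"api": "arm_command", "payload": {"targets": [[1,[0.05,0.15,0],[0,0,0]],[1,[0.1,0.32,0],[0,0,0]],[1,[0.16,0.5,0],[0,0,0]],[1,[0.21,0.66,0],[0,0,0]],[1,[0.25,0.76,0],[0,0,0]],[1,[0.25,0.78,0],[0,0,0]],[1,[0.25,0.78,0],[0,0,0]],[1,[0.25,0.78,0],[0,0,0]]]}}

```text
time: 6.1
position: [0.6057, 0.1318, 0.2709]
orientation: [-0.0, 0.639, 0.769, -0.001]
contact_force: [0.1, 0.2, -1.0]
gripper_width: 0.0255
finger_force: 39.6
```

```bash
python3 - <<'E'
from h import *
s=bot.read_state(); print(s['time'],s['position'],s['contact_force'])
held(); p,im,d=grab('wrist'); W=cloud(p,d); hsv=cv2.cvtColor(im,cv2.COLOR_RGB2HSV); z=W[...,2]
red=((hsv[...,0]<8)|(hsv[...,0]>172))&(hsv[...,1]>130)
P=W[red&(abs(z-.055)<.005)]; r=cv2.minAreaRect((P[:,:2]*1000).astype(np.float32)); print('rim',len(P),r)
E
```

```text
6.1 [0.60570446 0.13179297 0.27089827] [ 0.08452565  0.19456253 -1.04182986]
body 2313 off mm [-0.3  4.7] 23.1 z (np.float64(-0.0267), np.float64(-0.0123))
cap 3657 off mm [-0.3  9.3] 19.2 z (np.float64(0.0), np.float64(0.0397))
rim 1480 ((563.7388305664062, 192.44473266601562), (135.436767578125, 192.3367919921875), 11.056763648986816)
```

Request:
{"api": "arm_command", "payload": {"targets": [[1,[0.006,0.003,-0.1],[0,0,0]],[1,[0.006,0.003,-0.2],[0,0,0]],[1,[0.006,0.003,-0.3],[0,0,0]],[1,[0.006,0.003,-0.36],[0,0,0]],[1,[0.006,0.003,-0.42],[0,0,0]],[1,[0.006,0.003,-0.48],[0,0,0]],[1,[0.006,0.003,-0.52],[0,0,0]],[1,[0.006,0.003,-0.53],[0,0,0]],[1,[0.006,0.003,-0.53],[0,0,0]]]}}

```text
time: 7.32
position: [0.6084, 0.1341, 0.1126]
orientation: [0.0, 0.638, 0.77, 0.0]
contact_force: [0.1, 0.5, -2.2]
gripper_width: 0.0251
finger_force: 39.6
```

Request:
{"api": "arm_command", "payload": {"targets": [[1,[0,0,-0.008],[0,0,0]],[1,[0,0,-0.014],[0,0,0]],[1,[0,0,-0.018],[0,0,0]],[1,[0,0,-0.018],[0,0,0]]]}}

```text
time: 7.82
position: [0.6087, 0.134, 0.1082]
orientation: [0.0, 0.638, 0.77, 0.0]
contact_force: [-1.3, -0.3, 4.9]
gripper_width: 0.0253
finger_force: 40.2
```

Request:
{"api": "arm_command", "payload": {"targets": [[0.4,[0,0,0],[0,0,0]],[0.4,[0,0,0],[0,0,0]],[0.4,[0,0,0],[0,0,0]],[0.4,[0,0,0.04],[0,0,0]],[0.4,[0,0,0.15],[0,0,0]],[0.4,[0,0,0.3],[0,0,0]],[0.4,[0,0,0.45],[0,0,0]],[0.4,[0,0,0.55],[0,0,0]]]}}

```text
time: 8.82
position: [0.609, 0.1341, 0.2756]
orientation: [0.001, 0.638, 0.77, 0.001]
contact_force: [-0.4, -0.2, -0.1]
gripper_width: 0.0512
finger_force: 0.0
```

Request:
{"api": "arm_command", "payload": {"targets": [[0.2,[-0.09,-0.6,0],[0,0,0]],[0.2,[-0.09,-0.6,0],[0,0,0]],[0.2,[-0.09,-0.6,0],[0,0,0]],[0.2,[-0.09,-0.6,0],[0,0,0]]]}}

```text
time: 9.32
position: [0.5807, -0.0498, 0.273]
orientation: [0.001, 0.64, 0.768, -0.0]
contact_force: [0.9, 0.7, 0.5]
gripper_width: 0.0683
finger_force: 0.0
```

Request:
{"api": "arm_command", "payload": {"targets": [[0,[-0.09,-0.55,0],[0,0,0]],[0,[-0.09,-0.55,0],[0,0,0]],[0,[-0.09,-0.55,0],[0,0,0]],[0,[-0.09,-0.55,0],[0,0,0]],[0,[-0.09,-0.55,0],[0,0,0]]]}}

```text
time: 9.95
position: [0.5545, -0.2098, 0.2723]
orientation: [-0.0, 0.638, 0.77, 0.0]
contact_force: [0.0, 0.3, -1.0]
gripper_width: 0.0854
finger_force: 0.0
```

```bash
python3 - <<'E'
from h import *
im,W=caps(); cv2.imwrite('pics/w3.png',im[...,::-1])
p,im,d=grab('scene'); S=cloud(p,d); cv2.imwrite('pics/s3.png',cv2.resize(im[120:290,170:350,::-1],None,fx=3,fy=3,interpolation=3))
E
```

```text
9.95 [ 0.5545 -0.2098  0.2723] [-2.000e-04  6.383e-01  7.698e-01  4.000e-04] 0.08536101908511276
[768.  -89.2] 28.1 0.14 [489.  88.] [119. 111.  88.]
[ 520.5 -170.5] 14.0 0.1291 [224. 122.] [71. 63. 54.]
[ 553.7 -243.2] 14.1 0.1294 [246. 204.] [184. 169. 155.]
```

View pics/s3.png

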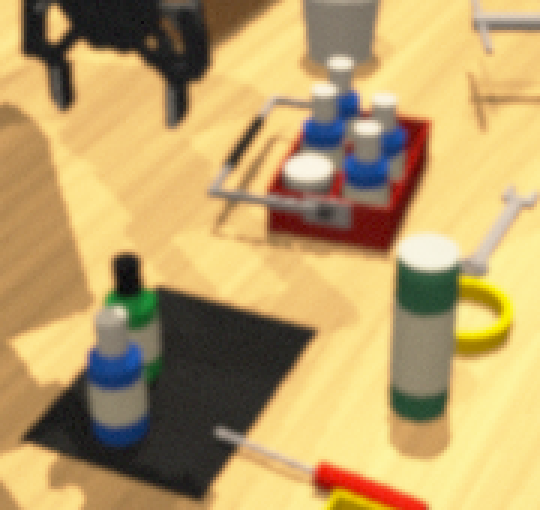

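The first bottle stands in the front-right pocket at (367,165). Now the second spare, at (0.554, -0.243).

Request:
{"api": "arm_command", "payload": {"targets": [[0,[-0.003,-0.11,-0.15],[0,0,0]],[0,[-0.003,-0.11,-0.3],[0,0,0]],[0,[-0.003,-0.11,-0.4],[0,0,0]],[0,[-0.003,-0.11,-0.48],[0,0,0]],[0,[-0.003,-0.11,-0.53],[0,0,0]],[0,[-0.003,-0.11,-0.553],[0,0,0]],[0,[-0.003,-0.11,-0.553],[0,0,0]],[1,[-0.003,-0.11,-0.553],[0,0,0]],[1,[-0.003,-0.11,-0.553],[0,0,0]],[1,[-0.003,-0.11,-0.553],[0,0,0]],[1,[-0.003,-0.11,-0.553],[0,0,0]],[1,[-0.003,-0.11,-0.553],[0,0,0]]]}}

```text
time: 11.55
position: [0.5535, -0.2443, 0.1068]
orientation: [0.0, 0.638, 0.77, -0.0]
contact_force: [-2.1, -0.6, 5.5]
gripper_width: 0.0252
finger_force: 39.2
```

Request:
{"api": "arm_command", "payload": {"targets": [[1,[0,0,0.05],[0,0,0]],[1,[0,0,0.15],[0,0,0]],[1,[0,0,0.3],[0,0,0]],[1,[0,0,0.45],[0,0,0]],[1,[0,0,0.58],[0,0,0]],[1,[0,0,0.58],[0,0,0]]]}}

```text
time: 12.3
position: [0.5552, -0.2451, 0.2845]
orientation: [0.004, 0.638, 0.77, 0.001]
contact_force: [-0.2, -0.3, -1.7]
gripper_width: 0.0252
finger_force: 39.5
```

```bash
python3 - <<'E'
from h import *
held()
E
```

```text
body 2027 off mm [2.5 9.8] 21.5 z (np.float64(-0.1043), np.float64(-0.0131))
cap 3859 off mm [-0.   6.9] 19.8 z (np.float64(0.0), np.float64(0.04))
```

Request:
{"api": "arm_command", "payload": {"targets": [[1,[0.02,0.12,0],[0,0,0]],[1,[0.05,0.3,0],[0,0,0]],[1,[0.05,0.48,0],[0,0,0]],[1,[0.05,0.66,0],[0,0,0]],[1,[0.05,0.84,0],[0,0,0]]]}}

```text
time: 12.98
position: [0.5667, 0.0098, 0.2782]
orientation: [-0.002, 0.638, 0.77, -0.001]
contact_force: [0.8, 0.7, -2.2]
gripper_width: 0.0253
finger_force: 39.6
```

Request:
{"api": "arm_command", "payload": {"targets": [[1,[0.03,0.2,0],[0,0,0]],[1,[0.05,0.38,0],[0,0,0]],[1,[0.05,0.55,0],[0,0,0]],[1,[0.05,0.7,0],[0,0,0]],[1,[0.05,0.8,0],[0,0,0]],[1,[0.05,0.84,0],[0,0,0]],[1,[0.05,0.84,0],[0,0,0]],[1,[0.05,0.84,0],[0,0,0]]]}}

```text
time: 13.98
position: [0.5831, 0.2586, 0.2797]
orientation: [-0.0, 0.639, 0.769, -0.001]
contact_force: [0.2, -0.4, -2.2]
gripper_width: 0.0251
finger_force: 39.6
```

```bash
python3 - <<'E'
from h import *
held()
p,im,d=grab('wrist'); W=cloud(p,d); cv2.imwrite('pics/w4.png',im[...,::-1])
p,im,d=grab('side'); S=cloud(p,d); cv2.imwrite('pics/s4.png',im[60:210,120:288,::-1])
a=cv2.imread('pics/w4.png');b=cv2.resize(cv2.imread('pics/s4.png'),(288,257))
c=np.zeros((384,800,3),np.uint8);c[:,:512]=a;c[:257,512:]=b;cv2.imwrite('pics/c4.png',c)
E
```

```text
body 2383 off mm [0.1 1.8] 23.4 z (np.float64(-0.0354), np.float64(-0.0124))
cap 3288 off mm [1.4 1.3] 14.2 z (np.float64(0.0001), np.float64(0.0224))
```

View pics/c4.png

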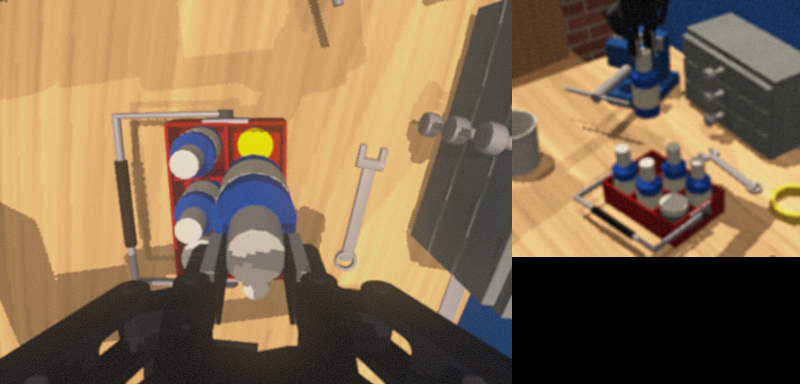

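The held bottle hangs straight, with the empty pocket 5 disc at (256,143). Next I'll lower it.

Request:
{"api": "arm_command", "payload": {"targets": [[1,[0.003,0.004,-0.1],[0,0,0]],[1,[0.003,0.004,-0.2],[0,0,0]],[1,[0.003,0.004,-0.3],[0,0,0]],[1,[0.003,0.004,-0.38],[0,0,0]],[1,[0.003,0.004,-0.45],[0,0,0]],[1,[0.003,0.004,-0.51],[0,0,0]],[1,[0.003,0.004,-0.55],[0,0,0]],[1,[0.003,0.004,-0.56],[0,0,0]],[1,[0.003,0.004,-0.56],[0,0,0]]]}}

```text
time: 15.25
position: [0.5845, 0.2612, 0.1125]
orientation: [0.0, 0.638, 0.77, 0.0]
contact_force: [0.1, -0.7, -2.2]
gripper_width: 0.0254
finger_force: 39.6
```

Request:
{"api": "arm_command", "payload": {"targets": [[1,[0,0,-0.008],[0,0,0]],[1,[0,0,-0.014],[0,0,0]],[1,[0,0,-0.018],[0,0,0]],[1,[0,0,-0.018],[0,0,0]]]}}

```text
time: 15.75
position: [0.5846, 0.2614, 0.1079]
orientation: [0.0, 0.638, 0.77, 0.001]
contact_force: [-1.4, -0.3, 4.4]
gripper_width: 0.0251
finger_force: 40.2
```

Request:
{"api": "arm_command", "payload": {"targets": [[0.4,[0,0,0],[0,0,0]],[0.4,[0,0,0],[0,0,0]],[0.4,[0,0,0],[0,0,0]],[0.4,[0,0,0.04],[0,0,0]],[0.4,[0,0,0.15],[0,0,0]],[0.4,[0,0,0.3],[0,0,0]],[0.4,[0,0,0.45],[0,0,0]],[0.4,[0,0,0.55],[0,0,0]]]}}

```text
time: 16.75
position: [0.585, 0.2615, 0.2754]
orientation: [0.001, 0.638, 0.77, 0.002]
contact_force: [0.2, 0.2, -1.2]
gripper_width: 0.0514
finger_force: 0.0
```

Request:
{"api": "arm_command", "payload": {"targets": [[0.4,[-0.48,-0.38,0],[0,0,0]],[0.4,[-0.48,-0.38,0],[0,0,0]],[0.4,[-0.48,-0.38,0],[0,0,0]],[0.4,[-0.48,-0.38,0],[0,0,0]],[0.4,[-0.48,-0.38,0],[0,0,0]]]}}

```text
time: 17.38
position: [0.4412, 0.1474, 0.2729]
orientation: [0.001, 0.639, 0.77, 0.001]
contact_force: [0.7, 0.9, 0.3]
gripper_width: 0.051
finger_force: 0.0
```

```bash
python3 - <<'E'
from h import *
im,W=caps(); cv2.imwrite('pics/w5.png',im[...,::-1]); hsv=cv2.cvtColor(im,cv2.COLOR_RGB2HSV); z=W[...,2]
b=((z>.03)&(z<.065)&(hsv[...,2]<90)&(abs(W[...,0]-.44)<.03)&(abs(W[...,1]-.168)<.08)).astype(np.uint8)
q=W[b>0]; print('grip',len(q),cv2.minAreaRect((q[:,:2]*1000).astype(np.float32)),np.percentile(q[:,2],[5,50,98]))
v,u=np.nonzero(b);print(u.min(),u.max(),v.min(),v.max())
E
```

```text
17.375 [0.4412 0.1474 0.2729] [0.0008 0.6386 0.7695 0.0011] 0.05104265652920015
[518.4 252.8] 14.3 0.1302 [362.  71.] [195. 180. 166.]
[584.3 262. ] 14.3 0.1303 [434.  76.] [198. 185. 170.]
[531.1 188.6] 14.2 0.1305 [358. 145.] [207. 195. 182.]
[596.2 200.2] 14.2 0.1307 [427. 146.] [196. 183. 170.]
[607.3 138. ] 14.5 0.1298 [417. 210.] [197. 183. 167.]
grip 406 ((440.81396484375, 171.02487182617188), (11.972663879394531, 106.06333923339844), 10.906755447387695) [0.0491822  0.05183231 0.05393642]
251 262 86 183
```

View pics/w5.png

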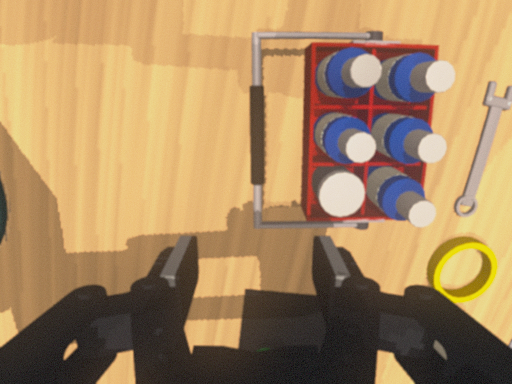

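All six pockets are filled and every bottle stands upright. The grip is at (0.441, 0.171), about z 0.045, so I'll grasp the handle next.

Request:
{"api": "arm_command", "payload": {"targets": [[0.4,[-0.001,0.072,-0.15],[0,0,0]],[0.4,[-0.001,0.072,-0.3],[0,0,0]],[0.4,[-0.001,0.072,-0.45],[0,0,0]],[0.4,[-0.001,0.072,-0.58],[0,0,0]],[0.4,[-0.001,0.072,-0.68],[0,0,0]],[0.4,[-0.001,0.072,-0.75],[0,0,0]],[0.4,[-0.001,0.072,-0.785],[0,0,0]],[0.4,[-0.001,0.072,-0.785],[0,0,0]],[1,[-0.001,0.072,-0.785],[0,0,0]],[1,[-0.001,0.072,-0.785],[0,0,0]],[1,[-0.001,0.072,-0.785],[0,0,0]],[1,[-0.001,0.072,-0.785],[0,0,0]]], "grip_force": 25}}

```text
time: 18.92
position: [0.4413, 0.1691, 0.0388]
orientation: [0.001, 0.638, 0.77, 0.001]
contact_force: [-5.2, -0.7, 23.0]
gripper_width: 0.0001
finger_force: 11.3
```

```bash
python3 - <<'E'
from h import *
s=bot.read_state(); print(s['position'],s['gripper_width'],s['contact_force'])
p,im,d=grab('wrist'); W=cloud(p,d); cv2.imwrite('pics/w6.png',im[...,::-1])
p,im,d=grab('side'); S=cloud(p,d); cv2.imwrite('pics/s6.png',im[120:230,110:250,::-1])
a=cv2.imread('pics/w6.png');b=cv2.resize(cv2.imread('pics/s6.png'),(288,226),interpolation=3)
c=np.zeros((384,800,3),np.uint8);c[:,:512]=a;c[:226,512:]=b;cv2.imwrite('pics/c6.png',c)
E
```

```text
[0.44133087 0.16912095 0.03877709] 8.16766920650535e-05 [-5.1923329  -0.69827996 22.98680336]
```

View pics/c6.png

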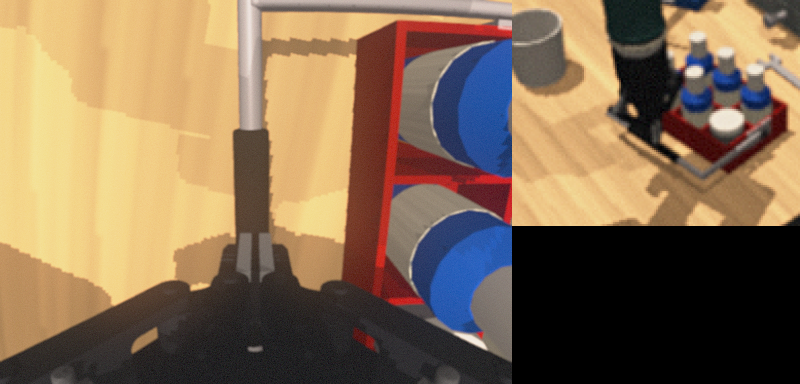

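```bash
python3 - <<'E'
from h import *
p,im,d=grab('wrist'); W=cloud(p,d)
for v in (20,80,110,140,160,180,200,220,228,234,240,250,260,270,280):
    for u in (249,256): print(v,u,W[v,u].round(4),im[v,u],end=' | ')
    print()
for u in range(230,282,4): print(u,W[245,u].round(4))
E
```

```text
20 249 [0.422  0.2661 0.0506] [237 227 223] | 20 256 [0.4246 0.2669 0.0488] [191 173 167] | 
80 249 [0.4262 0.2435 0.0504] [214 194 184] | 80 256 [0.429  0.244  0.0491] [175 159 149] | 
110 249 [0.4283 0.2317 0.0513] [208 190 182] | 110 256 [0.4312 0.2321 0.0488] [180 161 153] | 
140 249 [0.4305 0.2199 0.0534] [84 68 50] | 140 256 [0.4334 0.2202 0.0522] [87 72 54] | 
160 249 [0.4321 0.2115 0.0528] [87 68 56] | 160 256 [0.435  0.2119 0.052 ] [86 66 55] | 
180 249 [0.4336 0.2029 0.0528] [89 69 52] | 180 256 [0.4366 0.2035 0.0527] [87 71 56] | 
200 249 [0.4353 0.1942 0.053 ] [86 64 48] | 200 256 [0.4383 0.1947 0.0528] [89 67 54] | 
220 249 [0.4369 0.1851 0.0532] [87 70 59] | 220 256 [0.44   0.1853 0.0522] [82 61 48] | 
228 249 [0.4377 0.1807 0.0516] [83 67 50] | 228 256 [0.4407 0.1815 0.0523] [83 65 49] | 
234 249 [0.4378 0.1808 0.0586] [128 117 107] | 234 256 [0.4408 0.1811 0.0579] [79 59 48] | 
240 249 [0.4379 0.1803 0.0635] [125 115 104] | 240 256 [0.4407 0.1812 0.0644] [77 57 44] | 
250 249 [0.438  0.1804 0.073 ] [124 113 103] | 250 256 [0.4407 0.181  0.0733] [73 54 47] | 
260 249 [0.4381 0.1804 0.0813] [122 108 104] | 260 256 [0.4405 0.1817 0.083 ] [67 53 43] | 
270 249 [0.4381 0.181  0.0897] [115 105  98] | 270 256 [0.4404 0.1817 0.0902] [53 41 36] | 
280 249 [0.4388 0.1774 0.0903] [94 85 78] | 280 256 [0.4412 0.1775 0.0897] [54 47 39] | 
230 [0.4306 0.1751 0.0605]
234 [0.4323 0.175  0.0597]
238 [0.434  0.1754 0.0598]
242 [0.4352 0.1798 0.0684]
246 [0.4368 0.18   0.0683]
250 [0.4383 0.1808 0.0693]
254 [0.4399 0.1812 0.0696]
258 [0.4415 0.1811 0.0686]
262 [0.4432 0.1812 0.0682]
266 [0.4445 0.1825 0.0704]
270 [0.4462 0.1822 0.0691]
274 [0.4492 0.1782 0.0597]
278 [0.4508 0.1788 0.0604]
```

Request:
{"api": "arm_command", "payload": {"targets": [[0.4,[0,0,0],[0,0,0]],[0.4,[0,0,0],[0,0,0]],[0.4,[0,0,0.05],[0,0,0]],[0.4,[0,0,0.15],[0,0,0]],[0.4,[0,0,0.2],[0,0,0]],[0.4,[0,0,0.2],[0,0,0]]]}}

```text
time: 19.82
position: [0.4401, 0.1689, 0.097]
orientation: [0.0, 0.638, 0.77, 0.001]
contact_force: [-0.3, -0.7, 0.3]
gripper_width: 0.0514
finger_force: 0.0
```

```bash
cat > m.py <<'E'
from h import *
s=bot.read_state(); t=s['position']; print(s['time'],t,s['gripper_width'],s['contact_force'])
p,im,d=grab('wrist'); W=cloud(p,d); cv2.imwrite('pics/w7_%d.png'%(s['time']*100),im[...,::-1])
T=W-t; ex=np.array([.982,.188]); a=T[...,:2]@ex; b=T[...,:2]@np.array([-.188,.982])
m=(abs(b)<.03)&(abs(a)<.06)&(T[...,2]<.08)
for lo in np.arange(-.02,.07,.005):
    q=m&(T[...,2]>=lo)&(T[...,2]<lo+.005)
    if q.sum(): print(round(lo*1000),q.sum(),'a',(np.percentile(a[q],[0,50,100])*1000).round(1),'b',(np.percentile(b[q],[0,100])*1000).round(1))
E
python3 m.py
```

```text
19.825 [0.44011934 0.16885594 0.09700775] 0.05136169961849764 [-0.30499606 -0.6505151   0.32816004]
15 88 a [-24.4 -24.1  29.1] b [-9.9 11.2]
20 338 a [-37.   26.6  39.1] b [-9.9 13. ]
25 497 a [-38.  -24.1  39.8] b [-10.2  12.8]
30 561 a [-38.1 -24.1  40.5] b [-10.7  12.7]
35 631 a [-38.1 -23.9  40.5] b [-10.   12.9]
40 697 a [-37.8 -24.2  40.6] b [-10.2  12.9]
45 665 a [-38.   26.5  40.5] b [-9.6 12.9]
50 965 a [-30.8  26.4  33.4] b [-10.2  12.9]
55 495 a [-46.8  26.7  47.5] b [-7.1 14.6]
60 1335 a [-56.   28.   58.4] b [ 6.8 15.7]
65 2362 a [-57.1 -25.   59.8] b [-12.4  15.7]
```

Request:
{"api": "arm_command", "payload": {"targets": [[0.8,[0,0,0],[0,0,0]],[0.8,[0,0,0],[0,0,0]],[0.8,[0,0,0],[0,0,0]]]}}

```text
time: 20.25
position: [0.4395, 0.1687, 0.0957]
orientation: [-0.0, 0.638, 0.77, -0.0]
contact_force: [0.4, 0.5, -1.1]
gripper_width: 0.0172
finger_force: 0.0
```

```bash
python3 m.py
```

```text
20.25 [0.43946832 0.16868311 0.09574833] 0.017157321067010366 [ 0.40337532  0.49602637 -1.06258882]
15 112 a [-18.2  -7.3  21.1] b [-1.3 12.3]
20 317 a [-20.1   9.7  22.7] b [-9.7 12.5]
25 404 a [-20.5  -7.2  23.4] b [-9.5 12.3]
30 437 a [-20.7  -7.   23.5] b [-10.3  12.9]
35 445 a [-20.7   9.8  23.6] b [-10.1  12.7]
40 499 a [-20.7   9.8  23.6] b [-9.6 12.9]
45 380 a [-20.4   9.8  16.5] b [-10.9  13. ]
50 904 a [-26.8   9.8  26.3] b [-10.9  13.6]
55 1079 a [-36.1  11.4  40.2] b [-7.  15.7]
60 1798 a [-40.4  11.6  43.4] b [-7.6 15.4]
65 3952 a [-43.5  -8.3  46.6] b [-11.9  15.5]
```

The fingertips actually sit about 15 mm behind the TCP, not 8 mm ahead of it, so the fingers closed on top of the grip. I'll open again and go about 22 mm deeper.

Request:
{"api": "arm_command", "payload": {"targets": [[0.4,[0,0,0],[0,0,0]],[0.4,[0,0,0],[0,0,0]],[0.4,[0.001,0,-0.1],[0,0,0]],[0.4,[0.001,0,-0.18],[0,0,0]],[0.4,[0.001,0,-0.24],[0,0,0]],[0.4,[0.001,0,-0.266],[0,0,0]],[0.4,[0.001,0,-0.266],[0,0,0]],[1,[0.001,0,-0.266],[0,0,0]],[1,[0.001,0,-0.266],[0,0,0]],[1,[0.001,0,-0.266],[0,0,0]],[1,[0.001,0,-0.266],[0,0,0]]], "grip_force": 25}}

```text
time: 21.68
position: [0.4399, 0.1688, 0.0172]
orientation: [-0.0, 0.638, 0.77, -0.0]
contact_force: [-1.8, -0.4, 5.4]
gripper_width: 0.0149
finger_force: 25.1
```

Gripped, with a width of 15 mm. Now I'll start the arc, first half.

Request:
{"api": "arm_command", "payload": {"targets": [[1,[0.005,0.001,0.062],[0,0,0]],[1,[0.018,0.004,0.123],[0,0,0]],[1,[0.041,0.008,0.181],[0,0,0]],[1,[0.071,0.014,0.235],[0,0,0]],[1,[0.11,0.021,0.284],[0,0,0]],[1,[0.155,0.03,0.326],[0,0,0]],[1,[0.155,0.03,0.326],[0,0,0]]]}}

```text
time: 22.55
position: [0.4786, 0.1764, 0.1145]
orientation: [-0.005, 0.638, 0.77, -0.006]
contact_force: [-18.8, -3.9, 15.6]
gripper_width: 0.0148
finger_force: 25.5
```

```bash
cat > g.py <<'E'
from h import *
s=bot.read_state(); t=s['position']; print(s['time'],t,s['contact_force'],s['ft_torque'])
p,im,d=grab('wrist'); W=cloud(p,d); cv2.imwrite('pics/g_%d.png'%(s['time']*100),im[...,::-1])
hsv=cv2.cvtColor(im,cv2.COLOR_RGB2HSV)
D=W-np.array([.563,.193,.045]); ex=np.array([.982,.188]); a=D[...,:2]@ex; b=D[...,:2]@np.array([-.188,.982])
m=(b>.0)&(b<.05)&(hsv[...,2]<100)&(np.hypot(a,D[...,2])>.105)&(np.hypot(a,D[...,2])<.15)&(W[...,2]<t[2]+.06)
m[:, :]&=True
for lo in (.02,.03,.04):
    q=m&(b>lo)&(b<lo+.01)
    if q.sum()>5:
        print(lo,q.sum(),'a',np.percentile(a[q],[2,50,98]).round(4),'z-.045',np.percentile(D[...,2][q],[2,50,98]).round(4))
print('TCP in tote frame',((t-[.563,.193,.045])[:2]@ex).round(4),(t[2]-.045).round(4))
E
python3 g.py
```

```text
22.55 [0.47859643 0.17637831 0.11447565] [-18.83414536  -3.9018167   15.56233973] [-0.54962674  3.20060022  0.04877784]
0.02 816 a [-0.091  -0.0841 -0.0773] z-.045 [0.0936 0.0982 0.1001]
0.03 727 a [-0.0896 -0.083  -0.0774] z-.045 [0.0937 0.0984 0.1001]
0.04 713 a [-0.0883 -0.0826 -0.0775] z-.045 [0.0937 0.0984 0.1   ]
TCP in tote frame -0.086 0.0695
```

Request:
{"api": "arm_command", "payload": {"targets": [[1,[0.02,0.004,0.03],[0,0,0]],[1,[0.051,0.01,0.05],[0,0,0]],[1,[0.08,0.015,0.064],[0,0,0]],[1,[0.106,0.02,0.075],[0,0,0]],[1,[0.106,0.02,0.075],[0,0,0]]]}}

```text
time: 23.22
position: [0.5171, 0.184, 0.1381]
orientation: [-0.001, 0.638, 0.77, -0.001]
contact_force: [-6.9, -0.4, 11.5]
gripper_width: 0.0151
finger_force: 26.8
```

```bash
python3 g.py
```

```text
23.225 [0.51706784 0.18395449 0.13814095] [-6.93176684 -0.37135438 11.48397363] [-0.0613694   1.26657103  0.03988605]
0.02 879 a [-0.0529 -0.0457 -0.0385] z-.045 [0.1187 0.123  0.1248]
0.03 950 a [-0.0527 -0.0456 -0.0381] z-.045 [0.1168 0.123  0.1248]
0.04 1008 a [-0.0529 -0.0456 -0.0382] z-.045 [0.1177 0.123  0.1248]
TCP in tote frame -0.0468 0.0931
```

Request:
{"api": "arm_command", "payload": {"targets": [[1,[0.03,0.006,0.018],[0,0,0]],[1,[0.059,0.012,0.027],[0,0,0]],[1,[0.09,0.017,0.033],[0,0,0]],[1,[0.119,0.023,0.036],[0,0,0]],[1,[0.15,0.029,0.037],[0,0,0]],[1,[0.181,0.035,0.035],[0,0,0]],[1,[0.21,0.041,0.031],[0,0,0]],[1,[0.235,0.046,0.026],[0,0,0]],[1,[0.235,0.046,0.026],[0,0,0]]]}}

```text
time: 24.4
position: [0.5904, 0.1979, 0.1447]
orientation: [0.001, 0.638, 0.77, 0.001]
contact_force: [-1.3, 2.8, 3.4]
gripper_width: 0.0152
finger_force: 25.8
```

```bash
python3 g.py
```

```text
24.4 [0.59041697 0.19791352 0.14472237] [-1.26797463  2.82679723  3.39021577] [0.55943655 0.23949601 0.06823348]
0.02 865 a [0.0217 0.0289 0.0361] z-.045 [0.1246 0.1286 0.1305]
0.03 930 a [0.0218 0.0289 0.0361] z-.045 [0.1242 0.1286 0.1306]
0.04 987 a [0.022  0.029  0.0363] z-.045 [0.1245 0.1286 0.1306]
TCP in tote frame 0.0278 0.0997
```

Handle at about 1.80 rad, past upright. I'll release it and withdraw.

Request:
{"api": "arm_command", "payload": {"targets": [[0.7,[0,0,0],[0,0,0]],[0.5,[0,0,0],[0,0,0]],[0.4,[0,0,0],[0,0,0]],[0.4,[0,0,0],[0,0,0]],[0.4,[0,0,0.05],[0,0,0]],[0.4,[0,0,0.15],[0,0,0]],[0.4,[0,0,0.3],[0,0,0]],[0.4,[-0.3,0,0.5],[0,0,0]],[0.4,[-0.5,0,0.5],[0,0,0]],[0.4,[-0.5,0,0.5],[0,0,0]],[0.4,[-0.5,0,0.5],[0,0,0]],[0.4,[-0.5,0,0.5],[0,0,0]]]}}

```text
time: 25.95
position: [0.4398, 0.1977, 0.2955]
orientation: [0.001, 0.638, 0.77, 0.001]
contact_force: [-0.0, 0.1, -0.2]
gripper_width: 0.0516
finger_force: 0.0
```

```bash
python3 - <<'E'
from h import *
caps(); p,im,d=grab('wrist'); cv2.imwrite('pics/w9.png',im[...,::-1])
p,im,d=grab('scene'); cv2.imwrite('pics/s9.png',im[120:290,170:350,::-1])
a=cv2.imread('pics/w9.png');b=cv2.resize(cv2.imread('pics/s9.png'),(288,272),interpolation=3)
c=np.zeros((384,800,3),np.uint8);c[:,:512]=a;c[:272,512:]=b;cv2.imwrite('pics/c9.png',c)
E
```

```text
25.95 [0.4398 0.1977 0.2955] [7.000e-04 6.383e-01 7.698e-01 9.000e-04] 0.05162654982284905
[560.8 300. ] 7.3 0.1399 [399.  83.] [135. 115. 100.]
[518.5 252.9] 13.7 0.1302 [344. 125.] [206. 193. 178.]
[584.  262.6] 14.2 0.1302 [410. 129.] [167. 153. 140.]
[531.1 188.3] 14.1 0.13 [340. 191.] [198. 185. 171.]
[595.8 200.3] 14.3 0.1302 [402. 190.] [148. 136. 125.]
[607.1 137.9] 14.3 0.1303 [394. 246.] [157. 144. 131.]
[604.2  95.7] 10.7 0.1399 [382. 282.] [115. 101.  92.]
```

View pics/c9.png

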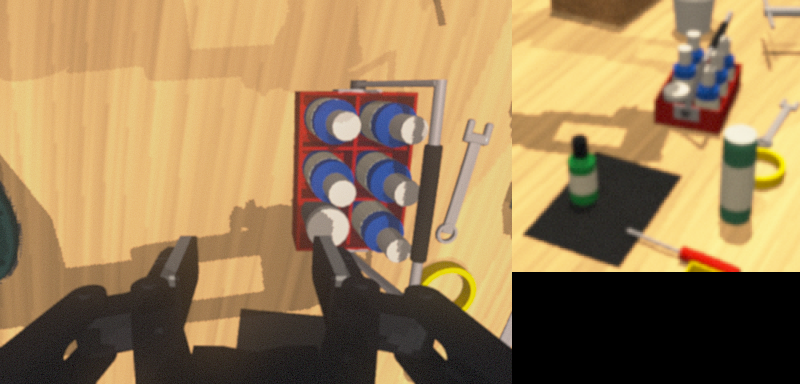

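The tote is full and its bottles are upright. The handle stands past upright, with its grip at (427,205), and the green bottle is untouched. I'll hand it in.

```bash
python3 -c "
from bench import bot
print(bot.sign_off())"
```

```text
the job is handed in; nothing more can be done
None
```

I stood both blue spares upright in the tote's two empty pockets (3 and 5), then swung the carry handle past upright and left it leaning on its own by its end stop; the job was handed in at about 26 s, after one failed grip on the handle that pressed down on it with about 23 N.

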